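# Drop the lino printing block into the registration board

### The arm

A 7-joint arm with a two-finger parallel gripper is mounted at the origin on the work surface. World frame = base frame: x ahead of the robot, y to its left, z up, the work surface at z = 0. Lengths are in m, angles in rad, forces in N, time in s.
With the tool pointing down it reaches from about 0.35 to 0.9 m from the base axis. Payload 8.1 kg.
Tool frame: the origin (TCP) lies at the very end of the fingers, on their centre line; the grasp point (between the pads) lies 19 mm behind it; z points along the fingers, y is the direction in which the jaws open and shut (so a half turn about z gives the same grasp; the last joint's range is limited). The gripper opens to 92 mm and grips with 3 to 60 N. Pads are 19 mm wide; open, the fingers measure 130 mm over their backs; the gripper's body (75 mm by 190 mm) begins 47 mm behind the grasp point.
Start: joints at [-1.437, 0.434, 0.025, 1.573, -0.012, 1.134, -0.075], TCP at [0.147, 0.608, 0.227] pointing down, gripper open.
Joint ranges: [-2.62, 2.62], [-0.44, 2.09], [-1.27, 1.32], [0.08, 2.57], [-1.32, 4.46], [0.12, 2], [-2.74, 2.74]. Speed limits (rad/s): [2.22, 2.22, 3.01, 3.01, 3.14, 3.14, 3.14].

### API

Orientations are given as [roll, pitch, yaw] about the fixed x, y, z axes, in that order (R = Rz(yaw) Ry(pitch) Rx(roll)).
In Python, from cell import arm gives the robot as it stands. The module is installed in compiled form; this text tells all that it offers.
- The arm moves only by the tool jog_arm, never from a script. Its argument "deltas" is a list that holds one entry, the list of rows, each a list of 5 numbers: the shift along the tool's x, y, z in mm, then the turn about the tool's z in degrees, then the closure, from 0 (fully open) to 1 (shut). In form: [[[dx, dy, dz, yaw, jaw], ...]]. A call has 1 to 20 rows; each row is the pose to reach, as a shift and turn from the pose commanded when the call began, along the tool's axes at that moment; what a row does not reach only later rows make up. A row lasts 1/12 s, in which the tool goes at most 41.7 mm and 7.16 degrees, less where a joint would pass 70% of its speed; a pose out of reach is approached as far as the arm can. A call with a gripper value outside its range is refused whole. The fingers move at their own pace and stop on an object; the grip force is fixed at half the most. Time passes only in rows, so rows that repeat a pose let the fingers close. It gives the time, the measured TCP pose, the force and the opening at its end, in the units of the state.
- arm.observe(): the state, without advancing time (a new reading comes with each control period).
- arm.camera(name): name is "side" or "top"; returns a dict with "frame" (400x640x3 uint8, red, green, blue), "fx", "fy", "cx", "cy" (pixels), "k1" (the pictures are not rectified: a ray, as slopes to the right and down, at radius r is drawn at 1 + k1 r^2 times it, then the intrinsics apply), "R" (3x3) and "t" (3): a world point X has camera coordinates R X + t. Camera axes: x right, y down, z forward; pixel columns grow to the right and rows downward; lengths in m; the calibration is good to about 2 mm. A picture is of the moment at which its call begins. There is no depth.
- arm.job_done(): hands the job in, once; it reports no verdict.
The state is a dict: "t": time; "joint_positions": joint angles; "qd": joint speeds; "effort": joint torques, N m; "tcp_pos": TCP position; "tool_rot": TCP orientation; "wrist_force": force on the tool from outside, world axes, zero at the start; "wrist_torque": the same for the moment, N m; "grip_width": finger opening in m.
Only numpy, scipy, OpenCV 4.12 (cv2) and the standard library are available. Lean on these libraries where they do the work, as an engineer would, in place of code of your own. Each camera call takes 0.05 s, during which the arm holds its last target. There are 200 camera calls.

### The job

Pick up the lino printing block and set it down flat on the bare landing end of the registration board's grey plate, in line with the fence. From there slide it along the fence, always gently and without lifting it off the plate again, until you feel it drop into the pocket; leave it fully home and flat on the pocket floor, let go, and leave the jar, the tin and the brush cup where they stand.

Things in the scene. Friction and masses are not known exactly. Their poses are not given: they have to be found in the camera images.
- board: Registration board for relief printing, fixed to the table; origin on its underside, z up, long side along its y. Wooden base 12 mm thick, y -210 to +170 mm, x -70 to +67 mm. On it a grey plate 6 mm thick (top at z = 18 mm), x from -70 mm to the fence, 285 mm long in y, held still by clamps (pushes of over 80 N would shift it). Block centre: 29 mm above origin on the plate, 23 mm fully home.
- fence (a point): Middle of the top edge of the fence's inner face (board x = +52, y = -20, z = 34 mm; board axes). The fence is a straight dark wooden strip, 15 mm thick, along the board's whole far (+x) edge, standing 16 mm above the plate. With its 60 mm side against the fence, the block's centre is at board x = +7 mm.
- landing (a point): Point on the plate's upper face at its plain landing end, board x = +7, y = -70, z = 18 mm (board axes): the block's underside may be set down centred here; block centres from y = -90 to -50 mm are always clear of the pocket, which lies ahead in +y. A thin yellow line across the plate is 33 mm before the pocket.
- board_mid (a point): Point on the board at x = +7, y = +60, z = 12 mm (board axes), at pocket-floor height. The one pocket, cut through the plate against the fence, is 6 mm deep, 63.5 mm in y, 94 mm in x (the block fits with 3.5 mm to spare each way). Its place along y is NOT measured: its centre lies anywhere within 45 mm either way of this point along y, to be found by feel or sight.
- block_centre (a point): Centre (11 mm above the underside) of the loose printing block, pale MDF with carved blue top: 90 mm along its x, 60 mm along its y, 22 mm thick, 0.1 to 0.2 kg. Starts flat on the table off the landing end, x axis within about 0.6 rad of the board's. Pinch it across its 60 mm side (along its y) so nothing is between it and the fence; loosely held, it slides and drops by its own weight.
- block: The same block; origin at the centre of its underside, same axes.
- red_jar: Bystander: red glass jar with black lid, diameter 66 mm, 95 mm tall; origin at the centre of its underside.
- paint_tin: Bystander: paint tin with a yellow band, diameter 80 mm, 100 mm tall, beyond the fence; origin at the centre of its underside.
- brush_cup: Bystander: white cup with brushes, diameter 72 mm, cup 90 mm tall, 200 mm with the brushes; origin at the centre of its underside.
Mind the look-alikes: they are no part of the job. Of the things like the block, leave any that is turquoise; of the rest the larger one is meant.

How it is judged:
On the way:
1. the block is set down flat on the landing end of the plate, resting on it, square to the fence (y of block_centre in the frame of board between -0.12 and -0.04 m and x of block_centre in the frame of board between -0.02 and 0.011 m and z of block_centre in the frame of board between 0.027 and 0.0312 m and angle between block_centre's own z axis and vertical below 0.05 rad and angle between the x axis of block_centre and the x axis of board, either way round below 0.15 rad and contact force between block and board above 0.3 N), for 0.2 s.
At the end, for the whole second after the job is handed in: The block lies at rest and flat (within 0.04 rad) on the floor of the pocket, its centre 20.5 to 24.7 mm above the board's underside, between x = -1 and 11 mm and y = 7 and 113 mm of the board; the jar, tin and cup stand upright within 20 mm of where they were (z of block_centre in the frame of board between 0.0205 and 0.0247 m and angle between block_centre's own z axis and vertical below 0.04 rad and y of block_centre in the frame of board between 0.007 and 0.113 m and x of block_centre in the frame of board between -0.001 and 0.011 m and linear speed of block below 0.01 m/s and distance of each of red_jar, paint_tin, brush_cup from where it was at the start of the episode below 0.02 m and angle between each of red_jar, paint_tin, brush_cup's own z axis and vertical below 0.2 rad); the robot touches nothing.
It fails at once if the block is lifted more than 8 mm off the plate beyond the landing (board y over -35 mm): it must be slid, not carried or dropped, to the pocket (y of block_centre in the frame of board between -0.035 and 0.19 m and x of block_centre in the frame of board between -0.1 and 0.1 m and z of block_centre in the frame of board above 0.037 m).
It fails at once if the board, its fence or its plate is pressed or pushed with more than 30 N (contact force between board and anything else above 30 N).
It fails at once if the red jar is knocked (moved more than 20 mm) or tipped (distance of red_jar from where it was at the start of the episode above 0.02 m or angle between red_jar's own z axis and vertical above 0.2 rad).
It fails at once if the paint tin is knocked (moved more than 20 mm) or tipped (distance of paint_tin from where it was at the start of the episode above 0.02 m or angle between paint_tin's own z axis and vertical above 0.2 rad).
It fails at once if the brush cup is knocked (moved more than 20 mm) or tipped (distance of brush_cup from where it was at the start of the episode above 0.02 m or angle between brush_cup's own z axis and vertical above 0.2 rad).
It also fails if it takes over 56 s, if anything falls off the work surface, if the arm or the gripper's body presses on something with over 40 N, if the wrist force passes 120 N, or if a joint passes its speed limit or range.

## Working session

There is one attempt and no reset: what is moved stays moved. The work goes in short steps, Python scripts to look and compute and a tool call to move; the robot and the scene stay as the last step left them, time stands still between calls to the robot, and variables do not carry over. Pictures are saved under pics/ and viewed, about 8 in all and at most 12, crops included, and the job is handed in when it is done.

Besides the shell and the picture viewer there is one more tool, called as a command line: name --argument value ..., lists and objects as JSON in quotes. jog_arm: Moves the arm, as the interface text tells. Its arguments: {"type":"object","properties":{"deltas":{"type":"array"}},"required":["deltas"]}

```bash
mkdir -p pics
cat > h.py <<'E'
import numpy as np, cv2
from cell import arm
def snap(n):
    c=arm.camera(n); return c
def proj(c,X):
    X=np.atleast_2d(X); p=X@np.array(c["R"]).T+np.array(c["t"]); s=p[:,:2]/p[:,2:]
    s=s*(1+c["k1"]*(s**2).sum(1,keepdims=True)); return s*[c["fx"],c["fy"]]+[c["cx"],c["cy"]]
def ray(c,uv):
    K=np.array([[c["fx"],0,c["cx"]],[0,c["fy"],c["cy"]],[0,0,1.]])
    s=cv2.undistortPoints(np.array(uv,float).reshape(-1,1,2),K,np.array([c["k1"],0,0,0,0.]))[:,0]
    # refine with exact model
    d=(np.array(uv,float).reshape(-1,2)-[c["cx"],c["cy"]])/[c["fx"],c["fy"]]
    for _ in range(30): s=d/(1+c["k1"]*(s**2).sum(1,keepdims=True))
    R=np.array(c["R"]); o=-R.T@np.array(c["t"]); return o,np.c_[s,np.ones(len(s))]@R
def onz(c,uv,z):
    o,d=ray(c,uv); return o+d*((z-o[2])/d[:,2:])
def tri(c1,u1,c2,u2):
    o1,d1=ray(c1,u1);o2,d2=ray(c2,u2);out=[]
    for a,b in zip(d1,d2):
        A=np.c_[a,-b]; s=np.linalg.lstsq(A,o2-o1,rcond=None)[0]
        P=o1+a*s[0];Q=o2+b*s[1]; out.append([*(P+Q)/2,np.linalg.norm(P-Q)])
    return np.array(out)
E
python3 - <<'E'
from h import *
import pickle
np.set_printoptions(precision=4,suppress=True)
d={n:snap(n) for n in("top","side")}
pickle.dump(d,open("c0.pkl","wb"))
for n,c in d.items():
    cv2.imwrite(f"pics/{n}0.png",c["frame"][:,:,::-1]); print(n,c["fx"],c["k1"],-np.array(c["R"]).T@c["t"]); print(np.array(c["R"]))
print(arm.observe())
E
```

```text
top 478.7720214049798 -0.029071350422523703 [0.4862 0.0554 1.4061]
[[-0.0288 -0.9994  0.0197]
 [-0.9973  0.0274 -0.0685]
 [ 0.0679 -0.0217 -0.9975]]
side 511.01769729043684 -0.16155133777988562 [ 0.4661 -0.9328  0.8189]
[[ 0.9935 -0.1138 -0.0047]
 [-0.0745 -0.6182 -0.7825]
 [ 0.0861  0.7778 -0.6226]]
{'t': 0.1, 'joint_positions': array([-1.4366,  0.4351,  0.025 ,  1.574 , -0.0116,  1.134 , -0.0751]), 'qd': array([-0.001 , -0.0015,  0.0001, -0.0035,  0.001 ,  0.002 ,  0.0008]), 'effort': array([  0.0026, -66.9121,   0.9878, -31.5144,  -0.0605,   0.0374,
         0.0001]), 'tcp_pos': array([0.1466, 0.6071, 0.2261]), 'tool_rot': array([-3.1402,  0.0001,  2.9047]), 'wrist_force': array([0.1768, 0.3185, 0.4652]), 'wrist_torque': array([0.0215, 0.0202, 0.0053]), 'grip_width': 0.09177098668973313}
```

View pics/top0.png

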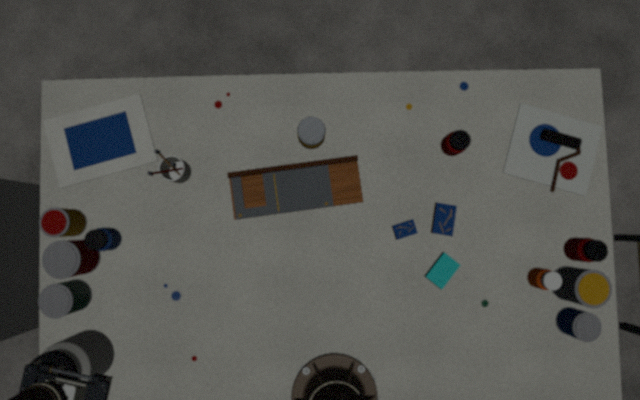

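View pics/side0.png

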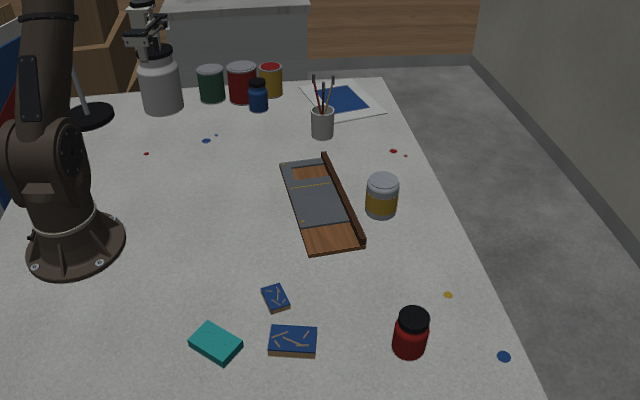

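The candidates are the large blue block at top (444,219) / side (293,340), the smaller blue one at top (404,229) / side (275,298), and the turquoise one at top (442,270) / side (215,343). The first fits: it is not turquoise and is the larger. The board is at top (230–362, 157–218), with the pocket as a brown window near (254,190) and the yellow line at x≈277. Next is one close crop of each.

Run:
```python
import pickle,cv2,numpy as np
d=pickle.load(open("c0.pkl","rb"))
def crop(n,x,y,w,h,s): 
    f=d[n]["frame"][y:y+h,x:x+w,::-1]; f=cv2.convertScaleAbs(f,alpha=1.8)
    return cv2.resize(f,None,fx=s,fy=s,interpolation=cv2.INTER_CUBIC)
a=crop("top",222,148,145,75,5) #725x375
b=np.hstack([crop("top",385,195,80,36,5),crop("side",250,275,80,36*1,4)[:180] if 0 else cv2.resize(crop("side",255,315,72,45,4),(288,180))])
b=cv2.resize(b,(725,int(b.shape[0]*725/b.shape[1])))
cv2.imwrite("pics/crop1.png",np.vstack([a,b])); print(np.vstack([a,b]).shape,b.shape)
cv2.imwrite("pics/crop2.png",crop("side",255,145,130,120,5))
```

```text
(564, 725, 3) (189, 725, 3)
```

View pics/crop1.png

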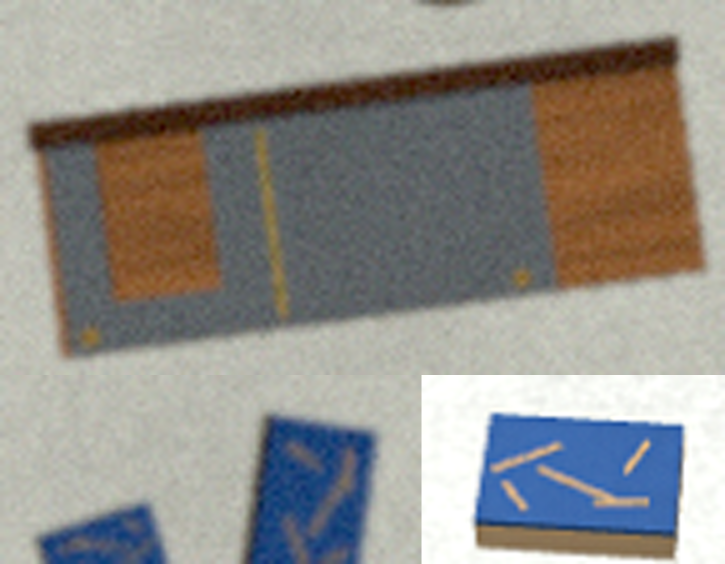

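View pics/crop2.png

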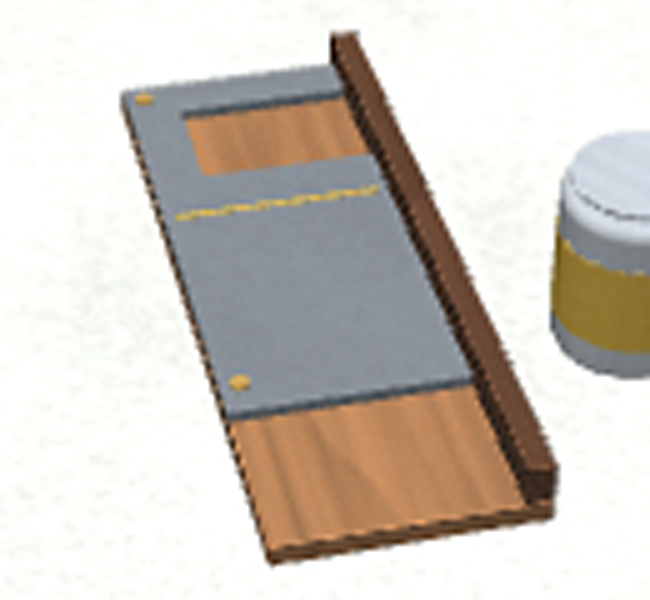

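```bash
cat > fit.py <<'E'
from h import *
import pickle
from scipy.optimize import least_squares
np.set_printoptions(precision=4,suppress=True)
d=pickle.load(open("c0.pkl","rb")); T,S=d["top"],d["side"]
def P(b,pts):
    x,y,z,a=b; c,s=np.cos(a),np.sin(a); pts=np.array(pts,float)
    return np.c_[x+c*pts[:,0]-s*pts[:,1],y+s*pts[:,0]+c*pts[:,1],z+pts[:,2]]
def pix(uv,x0,y0): return (np.array(uv,float)+.5)/5-.5+[x0,y0]
def model(q):
    a0,a1,p,yl=q[4:]
    t=[(67,170,34),(67,-210,34),(52,-210,34),(-70,-210,12),(-70,170,12),(-70,a0,18),(52,a0,18),(-42,p+31.75,18),(-42,p-31.75,18),(52,p-31.75,12),(52,p+31.75,18),(-70,yl,18),(52,yl,18)]
    s=[(-70,-210,12),(52,-210,34),(67,-210,34),(52,170,34),(67,170,34),(-70,a1,18),(-70,a0,18),(52,a0,18),(-42,p-31.75,18),(-42,p+31.75,18),(52,p-31.75,18),(-70,yl,18),(52,yl,18)]
    return proj(T,P(q[:4],np.array(t)/1e3)),proj(S,P(q[:4],np.array(s)/1e3))
ut=pix([(30,125),(677,38),(678,65),(705,268),(65,357),(556,288),(533,83),(115,300),(220,288),(205,130),(97,145),(283,315),(262,130)],222,148)
us=pix([(270,550),(528,470),(556,465),(332,33),(357,33),(123,95),(230,415),(472,380),(205,174),(183,115),(378,155),(178,217),(380,188)],255,145)
def f(q):
    a,b=model(q); return np.r_[(a-ut).ravel(),(b-us).ravel()]
r=least_squares(f,[.7,.2,0,0.1,-115,165,100,50],x_scale=[.01,.01,.01,.1,10,10,10,10],loss="soft_l1")
q=r.x; print("board",q); e=f(q).reshape(-1,2); print(e[:13].round(1).tolist()); print(e[13:].round(1).tolist())
# block
def bc(c,box):
    x0,y0,x1,y1=box; h=cv2.cvtColor(c["frame"][y0:y1,x0:x1],cv2.COLOR_RGB2HSV)
    m=((h[...,0]>100)&(h[...,0]<130)&(h[...,1]>110)).astype(np.uint8)
    m=cv2.morphologyEx(m,cv2.MORPH_CLOSE,np.ones((7,7)))
    cn=max(cv2.findContours(m,0,2)[0],key=cv2.contourArea)
    k=cv2.approxPolyDP(cn,0.08*cv2.arcLength(cn,True),True)[:,0]
    M=cv2.moments(m,True); return k+[x0,y0],np.array([M["m10"]/M["m00"]+x0,M["m01"]/M["m00"]+y0]),cn.reshape(-1,2)+[x0,y0]
k1,m1,c1=bc(T,(424,196,464,243)); k2,m2,c2=bc(S,(262,318,325,362))
print(k1.tolist(),m1,k2.tolist(),m2); print("centroid tri",tri(T,m1,S,m2))
for z in (.022,):
    A=onz(T,k1,z);B=onz(S,k2,z); print(A[:,:2],B[:,:2])
    for c,cn in((T,c1),(S,c2)):
        W=(onz(c,cn,z)[:,:2]*1000).astype(np.float32); print(cv2.minAreaRect(W))
for n,u,c in(("jar",(455,143),T),): print(n,onz(c,u,.095))
E
python3 fit.py
```

```text
board [   0.6039    0.115    -0.003     0.1065 -122.713   159.265   102.2086
   38.5101]
[[-0.9, -0.8], [0.1, -0.7], [0.6, -1.0], [0.3, 0.5], [-0.9, 0.1], [0.7, 0.4], [-0.4, 0.1], [-0.0, 0.3], [0.7, -0.3], [-0.2, -0.4], [-0.4, -0.7], [0.3, 2.4], [-0.9, -2.0]]
[[-0.5, -0.2], [-0.1, 0.4], [0.6, 0.4], [-0.3, 0.2], [-0.2, -0.4], [0.3, -0.1], [-0.5, 0.1], [0.2, -0.3], [-0.1, 0.7], [-0.2, -0.4], [-0.9, 0.0], [-2.7, 0.5], [1.7, 0.1]]
[[437, 204], [433, 231], [451, 234], [455, 207]] [443.6408 218.9296] [[272, 324], [268, 349], [314, 352], [316, 327]] [292.4123 338.3531]
centroid tri [[ 0.4994 -0.3352  0.0163  0.0006]]
[[ 0.5431 -0.316 ]
 [ 0.4651 -0.3008]
 [ 0.4548 -0.3531]
 [ 0.5328 -0.3686]] [[ 0.463  -0.3006]
 [ 0.4519 -0.3588]
 [ 0.5365 -0.3753]
 [ 0.5474 -0.3177]]
((499.181640625, -333.3969421386719), (58.00984573364258, 84.35591888427734), 78.9717788696289)
((499.451171875, -338.5378723144531), (61.385833740234375, 88.34455871582031), 79.34484100341797)
jar [[ 0.7088 -0.355   0.095 ]]
```

The large blue block measures 60 × 88 mm with its top at about z = 0.016–0.022, so the choice holds. Its centre is (0.4995, −0.336) at yaw −11°. The board origin is (0.604, 0.115) at yaw 6.1°, and the pocket centre is at y ≈ 103 mm, which the yellow line confirms (38.5 + 33 + 31.75). Now moving over the block.

jog_arm --deltas '[[[-450,-361,0,0,0],[-450,-361,0,0,0],[-450,-361,0,0,0],[-450,-361,0,0,0],[-450,-361,0,0,0],[-450,-361,0,0,0],[-450,-361,0,0,0],[-450,-361,0,0,0],[-450,-361,0,0,0],[-450,-361,0,0,0],[-450,-361,0,0,0],[-450,-361,0,0,0],[-450,-361,0,0,0],[-450,-361,0,0,0],[-450,-361,0,0,0],[-450,-361,0,0,0],[-450,-361,0,0,0],[-450,-361,0,0,0],[-450,-361,0,0,0],[-450,-361,0,0,0]]]'

```text
t: 1.77
tcp_pos: [0.4987, 0.1522, 0.2267]
tool_rot: [3.141, -0.0, 2.907]
wrist_force: [0.0, -0.1, -0.8]
grip_width: 0.0918
```

jog_arm --deltas '[[[-114,-474,0,-2.4,0.18],[-114,-474,0,-2.4,0.18],[-114,-474,0,-2.4,0.18],[-114,-474,0,-2.4,0.18],[-114,-474,0,-2.4,0.18],[-114,-474,0,-2.4,0.18],[-114,-474,0,-2.4,0.18],[-114,-474,0,-2.4,0.18],[-114,-474,0,-2.4,0.18],[-114,-474,0,-2.4,0.18],[-114,-474,0,-2.4,0.18],[-114,-474,0,-2.4,0.18],[-114,-474,100,-2.4,0.18],[-114,-474,100,-2.4,0.18],[-114,-474,100,-2.4,0.18],[-114,-474,100,-2.4,0.18],[-114,-474,100,-2.4,0.18],[-114,-474,100,-2.4,0.18]]]'

```text
t: 3.27
tcp_pos: [0.5001, -0.3367, 0.1283]
tool_rot: [-3.141, 0.002, 2.947]
wrist_force: [0.8, 0.6, 0.8]
grip_width: 0.0754
```

Run:
```python
from h import *
c=snap("side"); print(arm.observe()["tcp_pos"],arm.observe()["tool_rot"],proj(c,arm.observe()["tcp_pos"]),proj(c,[.4995,-.336,.022]))
cv2.imwrite("pics/s2.png",cv2.resize(c["frame"][200:400,200:460,::-1],None,fx=3,fy=3))
```

```text
[ 0.50026204 -0.33695645  0.12873079] [-3.14064618e+00  3.05380133e-03  2.94729846e+00] [[291.14441832 300.5316045 ]] [[292.2505955 336.9015889]]
```

View pics/s2.png

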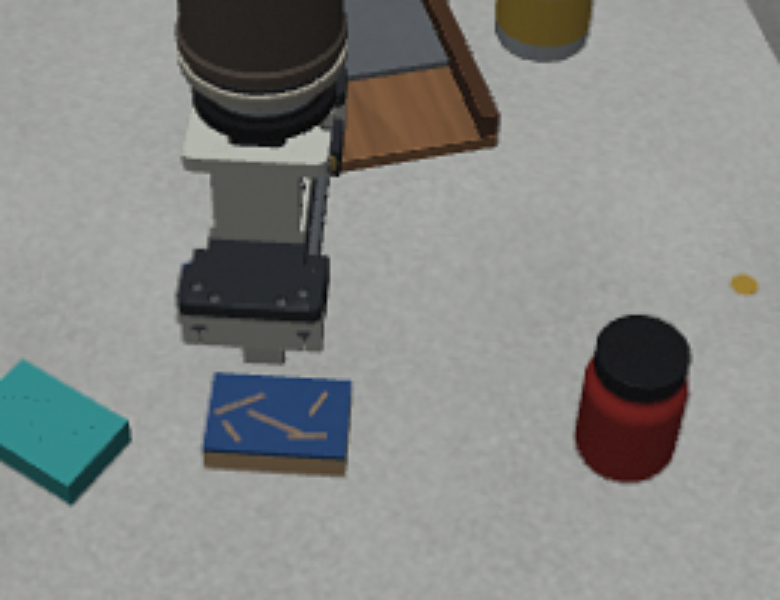

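The tool is centred over the larger blue block (crop centre about (278,415)), with the jar and turquoise block clear of it. Descending and gripping.

jog_arm --deltas '[[[0,0,35,0,0.18],[0,0,70,0,0.18],[0,0,95,0,0.18],[0,0,110,0,0.18],[0,0,120,0,0.18],[0,0,120,0,0.18],[0,0,120,0,0.18],[0,0,120,0,0.5],[0,0,120,0,0.5],[0,0,120,0,0.5],[0,0,120,0,0.5],[0,0,120,0,0.5],[0,0,120,0,0.5]]]'

```text
t: 4.4
tcp_pos: [0.4998, -0.3368, 0.0079]
tool_rot: [-3.141, 0.002, 2.947]
wrist_force: [-0.6, 1.6, 7.3]
grip_width: 0.0596
```

jog_arm --deltas '[[[0,0,-30,0,0.5],[0,0,-80,0,0.5],[0,0,-80,0,0.5],[-20,200,-80,-8,0.5],[-20,200,-80,-8,0.5],[-20,200,-80,-8,0.5],[-20,200,-80,-8,0.5],[-20,200,-80,-8,0.5],[-42,388,-80,-17.2,0.5],[-42,388,-80,-17.2,0.5],[-42,388,-80,-17.2,0.5],[-42,388,-80,-17.2,0.5],[-42,388,-80,-17.2,0.5],[-42,388,-80,-17.2,0.5],[-42,388,-50,-17.2,0.5],[-42,388,-50,-17.2,0.5],[-42,388,-50,-17.2,0.5],[-42,388,-50,-17.2,0.5]]]'

```text
t: 5.9
tcp_pos: [0.6152, 0.0352, 0.0573]
tool_rot: [-3.141, -0.0, -3.038]
wrist_force: [0.8, -0.1, -0.8]
grip_width: 0.0598
```

Run:
```python
from h import *
c=snap("side"); o=arm.observe(); print(o["tcp_pos"],o["tool_rot"],o["wrist_force"],o["grip_width"])
f=c["frame"].copy()
# predicted outline of block top/bottom face & pts
p=o["tcp_pos"];a=.1065;R=np.array([[np.cos(a),-np.sin(a)],[np.sin(a),np.cos(a)]])
co=np.array([[.045,.03],[-.045,.03],[-.045,-.03],[.045,-.03]])@R.T+p[:2]
s=4;x0,y0=270,150
im=cv2.resize(f[y0:y0+130,x0:x0+130,::-1],None,fx=s,fy=s,interpolation=cv2.INTER_CUBIC); im=cv2.convertScaleAbs(im,alpha=1.3)
q=(proj(c,np.c_[co,np.full(4,p[2]-.008+.022)])-[x0,y0]+.5)*s
cv2.polylines(im,[q.astype(int)],True,(0,255,0),1)
cv2.imwrite("pics/s3.png",im)
```

```text
[0.61575017 0.03525698 0.05777449] [-3.14141673e+00  9.27510300e-04 -3.03750917e+00] [ 0.95458473  1.7121687  -1.10956447] 0.059932641004333535
```

View pics/s3.png

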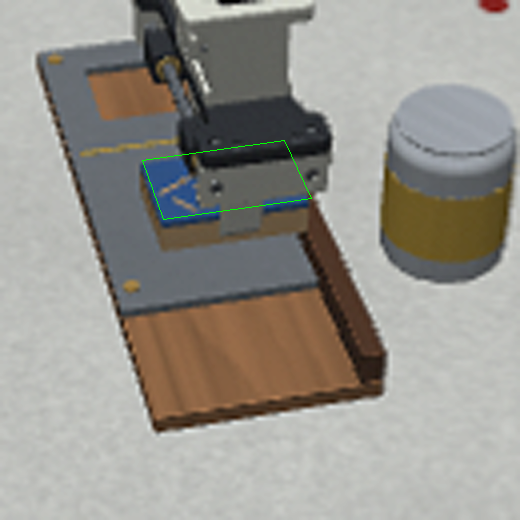

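The block is held level and sits within 1–2 mm of the predicted outline, over the landing end and clear of the fence. Lowering in small steps.

jog_arm --deltas '[[[0,0,12,0,0.5],[0,0,22,0,0.5],[0,0,26,0,0.5],[0,0,28,0,0.5],[0,0,29,0,0.5],[0,0,30,0,0.5],[0,0,30,0,0.5]]]'

```text
t: 6.53
tcp_pos: [0.6154, 0.036, 0.0267]
tool_rot: [-3.142, 0.0, -3.036]
wrist_force: [0.6, 0.1, -2.1]
grip_width: 0.0597
```

jog_arm --deltas '[[[0,0,0.5,0,0.5],[0,0,1,0,0.5],[0,0,1,0,0.5]]]'

```text
t: 6.78
tcp_pos: [0.6156, 0.0361, 0.026]
tool_rot: [3.142, 0.001, -3.036]
wrist_force: [-0.3, -0.1, -1.1]
grip_width: 0.0597
```

jog_arm --deltas '[[[0,0,0.5,0,0.5],[0,0,0.5,0,0.5],[0,0,0.5,0,0.5]]]'

```text
t: 7.03
tcp_pos: [0.6156, 0.0361, 0.0259]
tool_rot: [3.141, 0.001, -3.036]
wrist_force: [-2.6, 0.7, 5.1]
grip_width: 0.0595
```

jog_arm --deltas '[[[0,0,0.5,0,0.5],[0,0,0.5,0,0.5],[0,0,0.5,0,0.5]]]'

```text
t: 7.28
tcp_pos: [0.6156, 0.0361, 0.0259]
tool_rot: [3.141, 0.001, -3.036]
wrist_force: [-3.6, -0.1, 9.5]
grip_width: 0.0597
```

jog_arm --deltas '[[[0,0,0.5,0,0.5],[0,0,0.5,0,0.5],[0,0,0.5,0,0.5]]]'

```text
t: 7.53
tcp_pos: [0.6156, 0.0361, 0.0259]
tool_rot: [3.141, 0.001, -3.036]
wrist_force: [-5.3, 0.3, 16.5]
grip_width: 0.0597
```

Contact felt with the block on the plate. Opening slightly to hold it loosely at 63 mm.

jog_arm --deltas '[[[0,0,-1,0,0.5],[0,0,-1,0,0.31],[0,0,-1,0,0.31],[0,0,-1,0,0.31],[0,0,-1,0,0.31],[0,0,-1,0,0.31]]]'

```text
t: 8.03
tcp_pos: [0.6153, 0.0361, 0.0251]
tool_rot: [-3.142, -0.0, -3.036]
wrist_force: [-0.6, 0.3, 0.0]
grip_width: 0.0635
```

```bash
cat > w.py <<'E'
from h import *
import sys
c=snap("side"); o=arm.observe(); print(o["t"],o["tcp_pos"],o["tool_rot"],o["wrist_force"],o["grip_width"])
f=c["frame"]
a=.1065;R=np.array([[np.cos(a),-np.sin(a)],[np.sin(a),np.cos(a)]]);B=np.array([.604,.115])
print("tcp in board mm",(R.T@(o["tcp_pos"][:2]-B))*1000)
s=5;x0,y0=270,140
im=cv2.convertScaleAbs(cv2.resize(f[y0:y0+110,x0:x0+110,::-1],None,fx=s,fy=s,interpolation=cv2.INTER_CUBIC),alpha=1.3)
def dr(cx,cy,z,col):
    co=(np.array([[.045,.03],[-.045,.03],[-.045,-.03],[.045,-.03]])+[cx,cy])@R.T+B
    cv2.polylines(im,[((proj(c,np.c_[co,np.full(4,z)])-[x0,y0]+.5)*s).astype(int)],True,col,1)
dr(.007,float(sys.argv[2]),float(sys.argv[3]),(0,255,0))
cv2.imwrite(sys.argv[1],im)
E
python3 w.py pics/s4.png -0.08 0.040
```

```text
8.0833 [0.61528536 0.03606212 0.02504321] [-3.14158887e+00 -2.03970270e-04 -3.03638134e+00] [-0.6836882   0.01753273  0.46215653] 0.06343702305781047
tcp in board mm [  2.83042294 -79.69025571]
```

View pics/s4.png

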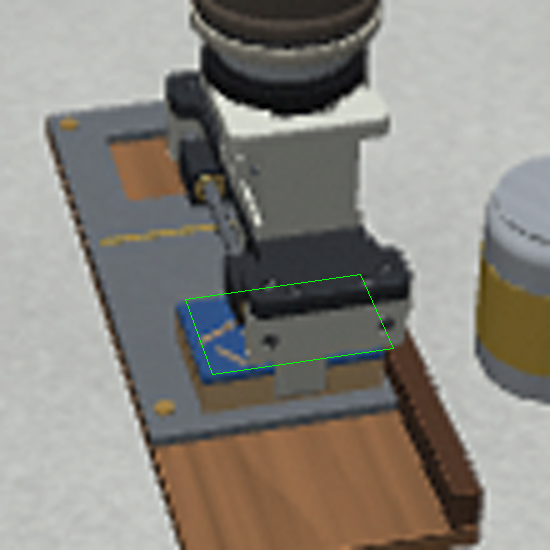

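The block is flat on the landing end, about 4 mm short of the fence and square to it. Gripping again to press it gently against the fence in small steps.

jog_arm --deltas '[[[0,0,0,0,0.5],[0,0,0,0,0.5],[0,0,0,0,0.5],[-1,0,0,0,0.5],[-2,0,0,0,0.5],[-2.5,0,0,0,0.5],[-3,0,0,0,0.5],[-3,0,0,0,0.5]]]'

```text
t: 8.75
tcp_pos: [0.6184, 0.0364, 0.0251]
tool_rot: [3.142, 0.0, -3.036]
wrist_force: [0.5, 0.0, -2.2]
grip_width: 0.06
```

jog_arm --deltas '[[[-0.4,0,0,0,0.5],[-0.7,0,0,0,0.5],[-0.7,0,0,0,0.5]]]'

```text
t: 9.0
tcp_pos: [0.6191, 0.0365, 0.0252]
tool_rot: [3.142, 0.0, -3.036]
wrist_force: [-0.4, -0.1, -1.4]
grip_width: 0.0597
```

jog_arm --deltas '[[[-0.4,0,0,0,0.5],[-0.7,0,0,0,0.5],[-0.7,0,0,0,0.5]]]'

```text
t: 9.25
tcp_pos: [0.6195, 0.0364, 0.0251]
tool_rot: [3.142, -0.0, -3.036]
wrist_force: [-1.0, 0.1, -2.1]
grip_width: 0.0594
```

jog_arm --deltas '[[[-0.4,0,0,0,0.5],[-0.7,0,0,0,0.5],[-0.7,0,0,0,0.5]]]'

```text
t: 9.5
tcp_pos: [0.6195, 0.0365, 0.0251]
tool_rot: [3.141, -0.002, -3.036]
wrist_force: [-5.8, -1.0, 3.1]
grip_width: 0.0595
```

jog_arm --deltas '[[[-0.3,0,0,0,0.5],[-0.5,0,0,0,0.5],[-0.5,0,0,0,0.5]]]'

```text
t: 9.75
tcp_pos: [0.6195, 0.0364, 0.0251]
tool_rot: [3.141, -0.003, -3.036]
wrist_force: [-6.1, -1.1, 4.3]
grip_width: 0.0597
```

jog_arm --deltas '[[[-0.3,0,0,0,0.5],[-0.5,0,0,0,0.5],[-0.5,0,0,0,0.5]]]'

```text
t: 10.0
tcp_pos: [0.6195, 0.0365, 0.0251]
tool_rot: [3.141, -0.003, -3.036]
wrist_force: [-8.2, -0.2, 6.5]
grip_width: 0.0597
```

The fence contact is at 4 mm, as predicted. Easing off, loosening, and sliding in +y with the trailing finger.

jog_arm --deltas '[[[1.5,0,0,0,0.5],[1.5,0,0,0,0.31],[1.5,0,0,0,0.31],[1.5,0,0,0,0.31],[1.5,1,0,0,0.31],[1.5,3,0,0,0.31],[1.5,6,0,0,0.31],[1.5,10,0,0,0.31],[1.5,14,0,0,0.31],[1.5,18,0,0,0.31],[1.5,22,0,0,0.31],[1.5,26,0,0,0.31],[1.5,30,0,0,0.31],[1.5,34,0,0,0.31],[1.5,38,0,0,0.31],[1.5,41,0,0,0.31],[1.5,44,0,0,0.31],[1.5,46,0,0,0.31],[1.5,47,0,0,0.31],[1.5,48,0,0,0.31]]]'

```text
t: 11.67
tcp_pos: [0.6148, 0.0844, 0.0252]
tool_rot: [3.142, -0.0, -3.036]
wrist_force: [0.3, -0.7, -0.1]
grip_width: 0.0632
```

jog_arm --deltas '[[[0,2,0,0,0.31],[0,5,0,0,0.31],[0,9,0,0,0.31],[0,13,0,0,0.31],[0,17,0,0,0.31],[0,21,0,0,0.31],[0,25,0,0,0.31],[0,29,0,0,0.31],[0,33,0,0,0.31],[0,37,0,0,0.31],[0,41,0,0,0.31],[0,45,0,0,0.31],[0,49,0,0,0.31],[0,53,0,0,0.31],[0,57,0,0,0.31],[0,60,0,0,0.31],[0,63,0,0,0.31],[0,66,0,0,0.31],[0,68,0,0,0.31],[0,70,0,0,0.31]]]'

```text
t: 13.33
tcp_pos: [0.6075, 0.154, 0.0252]
tool_rot: [-3.142, 0.0, -3.036]
wrist_force: [0.1, -1.0, -1.3]
grip_width: 0.0636
```

```bash
python3 w.py pics/s5.png 0.036 0.037
```

```text
13.3833 [0.60742908 0.15455461 0.02521411] [ 3.14128469e+00 -5.40841653e-06 -3.03598607e+00] [-0.46909346 -0.29697909  0.05338219] 0.06356243598262115
tcp in board mm [ 7.61426033 38.96600007]
```

View pics/s5.png

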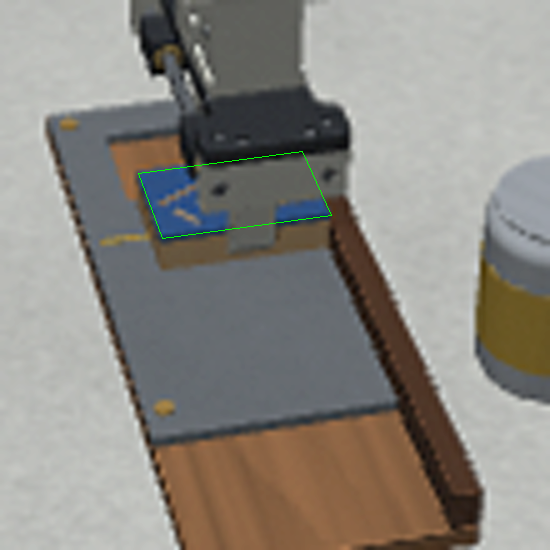

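The block lies along the fence at y ≈ 37 mm, crossing the yellow line and matching the predicted outline. Continuing.

jog_arm --deltas '[[[0,2,0,0,0.31],[0,5,0,0,0.31],[0,9,0,0,0.31],[0,13,0,0,0.31],[0,17,0,0,0.31],[0,21,0,0,0.31],[0,25,0,0,0.31],[0,29,0,0,0.31],[0,33,0,0,0.31],[0,37,0,0,0.31],[0,41,0,0,0.31],[0,44,0,0,0.31],[0,47,0,0,0.31],[0,50,0,0,0.31],[0,52,0,0,0.31],[0,54,0,0,0.31],[0,55,0,0,0.31],[0,56,0,0,0.31],[0,57,0,0,0.31],[0,58,0,0,0.31]]]'

```text
t: 15.05
tcp_pos: [0.6014, 0.2115, 0.0252]
tool_rot: [-3.142, -0.0, -3.037]
wrist_force: [-0.3, -0.3, 0.4]
grip_width: 0.0629
```

jog_arm --deltas '[[[0,0.5,0,0,0.31],[0,1,0,0,0.31],[0,1.5,0,0,0.31],[0,2,0,0,0.31],[0,2.5,0,0,0.31],[0,3,0,0,0.31],[0,3.5,0,0,0.31],[0,4,0,0,0.31],[0,4.5,0,0,0.31],[0,5,0,0,0.31]]]'

```text
t: 15.88
tcp_pos: [0.6009, 0.2166, 0.0252]
tool_rot: [3.142, -0.0, -3.036]
wrist_force: [0.0, -0.4, -0.3]
grip_width: 0.0632
```

jog_arm --deltas '[[[0,0.5,0,0,0.31],[0,1,0,0,0.31],[0,1.5,0,0,0.31],[0,2,0,0,0.31],[0,2,0,0,0.31]]]'

```text
t: 16.3
tcp_pos: [0.6007, 0.2187, 0.0252]
tool_rot: [3.141, 0.0, -3.036]
wrist_force: [-0.5, -0.7, -0.6]
grip_width: 0.0635
```

jog_arm --deltas '[[[0,0.5,0,0,0.31],[0,1,0,0,0.31],[0,1.5,0,0,0.31],[0,2,0,0,0.31],[0,2,0,0,0.31]]]'

```text
t: 16.72
tcp_pos: [0.6005, 0.2206, 0.0252]
tool_rot: [3.142, -0.0, -3.036]
wrist_force: [0.4, -1.7, -0.3]
grip_width: 0.0634
```

```bash
python3 w.py pics/s6.png 0.103 0.031
```

```text
16.7667 [0.60048976 0.22059999 0.02524278] [ 3.14149322e+00  6.12709558e-05 -3.03629483e+00] [-1.10155014 -0.59184269  0.03587992] 0.06317407113542302
tcp in board mm [  7.73480247 105.37482124]
```

View pics/s6.png

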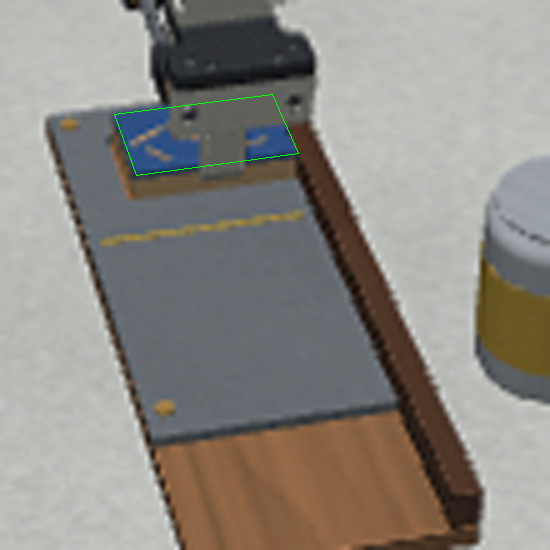

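The block appears to be in the pocket: the visible side is about 21 px, against about 27 px for the full 22 mm. To confirm by feel, I'll push on gently to the far wall.

jog_arm --deltas '[[[0,0.5,0,0,0.31],[0,1,0,0,0.31],[0,1.5,0,0,0.31],[0,1.5,0,0,0.31]]]'

```text
t: 17.1
tcp_pos: [0.6004, 0.2219, 0.0252]
tool_rot: [-3.141, 0.0, -3.036]
wrist_force: [0.6, -1.3, -0.3]
grip_width: 0.0635
```

jog_arm --deltas '[[[0,0.3,0,0,0.31],[0,0.6,0,0,0.31],[0,0.6,0,0,0.31]]]'

```text
t: 17.35
tcp_pos: [0.6004, 0.2219, 0.0252]
tool_rot: [-3.141, 0.0, -3.037]
wrist_force: [0.6, -4.0, 0.0]
grip_width: 0.0634
```

jog_arm --deltas '[[[0,0.3,0,0,0.31],[0,0.6,0,0,0.31],[0,0.6,0,0,0.31]]]'

```text
t: 17.6
tcp_pos: [0.6004, 0.2219, 0.0252]
tool_rot: [-3.14, 0.0, -3.037]
wrist_force: [1.1, -4.6, 0.3]
grip_width: 0.0633
```

The wall is felt at about 4.6 N and the TCP stops, so the block is captured in the pocket. Backing off, opening and lifting away.

jog_arm --deltas '[[[0,-1,0,0,0.31],[0,-2.5,0,0,0.31],[0,-2.5,0,0,0.2],[0,-2.5,0,0,0.2],[0,-2.5,0,0,0.2],[0,-2.5,0,0,0.2],[0,-2.5,-5,0,0.2],[0,-2.5,-15,0,0.2],[0,-2.5,-35,0,0.2],[0,-2.5,-70,0,0.2],[0,-2.5,-110,0,0.2],[0,-2.5,-150,0,0.2],[0,-2.5,-190,0,0.2],[0,-2.5,-200,0,0.2],[120,-2.5,-200,0,0.2],[120,-2.5,-200,0,0.2],[120,-2.5,-200,0,0.2],[120,-2.5,-200,0,0.2],[120,-2.5,-200,0,0.2]]]'

```text
t: 19.18
tcp_pos: [0.4794, 0.2082, 0.2263]
tool_rot: [3.14, 0.0, -3.035]
wrist_force: [2.0, -0.4, 1.0]
grip_width: 0.0735
```

```bash
python3 w.py pics/s7.png 0.104 0.031
python3 - <<'E'
from h import *
import pickle
d=pickle.load(open("c0.pkl","rb")); c=snap("side")
h=lambda f:cv2.cvtColor(f,cv2.COLOR_RGB2HSV)
m=h(c["frame"]); m=((m[...,0]>100)&(m[...,0]<130)&(m[...,1]>110)).astype(np.uint8); m[:150]=0;m[200:]=0;m[:,:285]=0;m[:,345:]=0
m=cv2.morphologyEx(m,cv2.MORPH_CLOSE,np.ones((5,5))); cn=max(cv2.findContours(m,0,2)[0],key=cv2.contourArea)
for z in(.034,.031,.037): print(z,cv2.minAreaRect((onz(c,cn.reshape(-1,2),z)[:,:2]*1000).astype(np.float32)))
df=cv2.absdiff(d["side"]["frame"],c["frame"]).max(2)
for n,b in dict(tin=(362,170,402,222),jar=(388,302,434,362),cup=(305,70,340,142)).items(): print(n,df[b[1]:b[3],b[0]:b[2]].mean())
E
```

```text
19.2333 [0.4811693  0.20842037 0.22641839] [ 3.14016271e+00  1.74804106e-03 -3.03569833e+00] [ 1.23219911  1.31329019 -0.08487766] 0.0735302426634456
tcp in board mm [-112.20429878  105.94782874]
0.034 ((598.4447021484375, 214.10531616210938), (89.43952178955078, 63.452396392822266), 7.088617324829102)
0.031 ((598.9505004882812, 218.48883056640625), (89.78141021728516, 63.694915771484375), 7.088603973388672)
0.037 ((597.93896484375, 209.72183227539062), (89.09774017333984, 63.209869384765625), 7.088608264923096)
tin 0.9903846153846154
jar 1.507608695652174
cup 0.9476190476190476
```

View pics/s7.png

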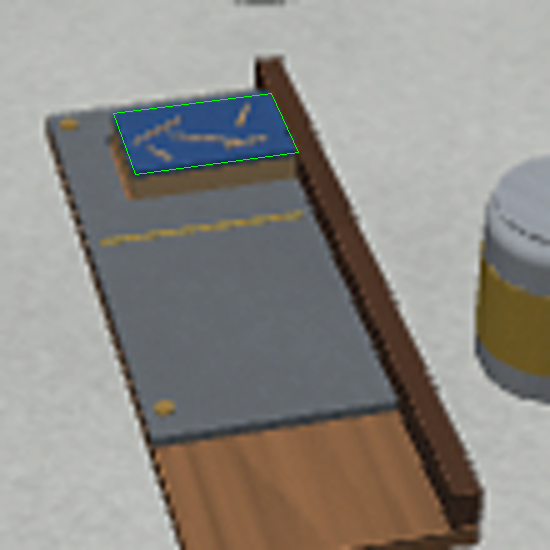

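The outline for "fully home" fits the block, its side is partly hidden in the pocket, and the jar, tin and cup regions have not changed. Handing in.

```bash
python3 -c "
from cell import arm
print(arm.job_done())"
```

```text
the job is handed in; nothing more can be done
None
```

The block is in the pocket against the fence and let go, and I handed the job in at about 19.3 s of the 56 s; the hand-in gives no verdict.

**What I did:**
- I gripped the larger blue block across its 60 mm side and set it down flat on the landing end at board (3, −80) mm.
- I pressed it gently to the fence; the wrist force was about 8 N sideways.
- I loosened the jaws and slid it along the fence for about 185 mm, with about 1 N on the wrist.
- I never felt the drop itself. The sign was the pocket's far wall, felt at about 4.6 N with the block at y ≈ 105 mm.
- I then backed off, opened the jaws and lifted the arm away.

**Last checks:**
- **Block:** the side picture matches the outline for a block fully home. Its yaw came out at 7.1°, against 6.1° for the board. I judged flatness from that outline only and did not measure it.
- **Jar, tin and cup:** their picture regions have not changed since the start.
- **Highest force seen:** the highest reading was 16.5 N, when setting the block down; forces were only read at the end of each move.

**Disagreements:**
- My board fit put its height about 3 mm low, beyond the quoted 2 mm calibration. I allowed for it in the height check.
- The final centre from the camera is within a few mm of where the far wall was felt, and depends on the height assumed.

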